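Square up a frame rail from the offcut tote

TASK

Take the long, tall rail out of the sloping tote of wood offcuts, and set it down gently on the squaring board, standing on its narrow face as it does in the tote; then press it home into the corner, gently but until you feel it stop: its long side flush against the long fence and its end flush against the end fence. Let go of it there. Leave the other offcuts in the tote and the things on the desk as they are.

Things in the scene. Friction and masses are not known exactly. Their poses are not given: they have to be found in the camera images.
- rail: the part wanted: a straight rectangular bar of pale wood, 150 mm long (x), 28 mm wide (y), 40 mm tall (z), about 0.12 kg. Origin: middle of its lower edge at the foot end, so the bar spans x 0 to 150, y -14 to 14, z 0 to 40 mm. At the start it lies in the tote, its length running up the slope, its foot (origin) against the tote's low wall, z square to the sloping floor. Both ends are alike.
- rail_mid (a point): centre of the rail: x 75, y 0, z 20 mm in the rail's frame; its axes are the rail's
- stub: another offcut in the tote, same wood and section as the rail but only 85 mm long: 85 x 28 x 40 mm. Origin and axes as for the rail (foot end, underside). Leave it.
- slat: another offcut in the tote, a flat slat of the same wood: 150 x 40 x 12 mm. Origin and axes as for the rail. Leave it.
- lath: another offcut in the tote, a low lath of the same wood with a raised middle: 150 x 28 x 14 mm. Origin and axes as for the rail. Leave it.
- tote: fixed dark wooden tote on legs; its floor slopes up away from the robot, a dowel handle crosses above. Origin: on the desk under the floor's middle; x horizontal, away from the robot, z up. The floor rises towards +x at 0.60 rad. The four offcuts stand side by side on it, about 64 mm apart (y about -96, -32, 32, 96 mm), in any order.
- tote_floor (a point): middle of the tote's sloping floor, 100 mm above the tote's origin; axes as the tote's. Measured up the slope from here, the low wall's inner face is at -115 mm and the wall 30 mm high (square to the floor), the high wall's at +115, 45 mm high; side walls 45 mm high, inner faces at y +-155 mm, 10 mm thick.
- tote_handle (a point): middle of the dowel handle, 18 mm thick, 360 mm long along the tote's y: 60 mm up the slope from the floor's middle and 135 mm off the floor (square to it), on posts 36 mm wide outside the side walls. It hangs over the offcuts: a gripper coming straight down on a long one's middle strikes it; one coming square to the floor passes.
- board: fixed squaring board lying on the desk: plywood 300 (x) x 200 (y) x 18 mm, origin under its centre, x away from the robot, z up. On it a long fence along x at its -y edge (inner face at y -80 mm, 20 mm thick) and an end fence along y at its +x edge (inner face at x 130 mm, 20 mm thick, reaching y 100 mm), both standing 24 mm above the board's top.
- corner (a point): inner corner of the two fences at the board's top face (x 130, y -80, z 18 mm in the board's frame); axes as the board's. The board's free face lies towards -x and +y from it. The rail, fully home and lying along x, has its centre at x -75, y 14, z 20 mm here.
- loupe: loose black magnifier, 52 mm wide, 45 mm tall, standing on the squaring board near its free corner (robot side, +y), away from the fences; origin at the centre of its underside
- mug: loose white mug, 80 mm wide, 90 mm tall, on the desk beyond the board; origin at the centre of its underside
- slidebox: loose grey open slide box 90 x 55 x 35 mm on the desk between tote and board; origin at the centre of its underside
- tape: loose roll of paper tape, 90 mm outside, 25 mm tall, lying on the desk beyond the board; origin at the centre of its underside

How it is judged:
By the outcome, as a careful person would: the job done as asked, in the order asked, and still so for the second after the job is handed in, with the robot touching nothing.
It also fails if it takes over 72 s, if anything falls off the work surface, if the arm or the gripper's body presses on something with over 40 N, if the wrist force passes 120 N, or if a joint passes its speed limit or range.

ROBOT

A 6-joint arm with a two-finger parallel gripper is mounted at the origin on the work surface. World frame = base frame: x ahead of the robot, y to its left, z up, the work surface at z = 0. Lengths are in m, angles in rad, forces in N, time in s.
With the tool pointing down it reaches from about 0.25 to 0.775 m from the base axis. Payload 4 kg.
Tool frame: the origin (TCP) lies at the very end of the fingers, on their centre line; the grasp point (between the pads) lies tcp_to_grasp behind it (tcp_to_grasp is the distance from the TCP to the grasp point, in m); z points along the fingers, y is the direction in which the jaws open and shut (so a half turn about z gives the same grasp; the last joint's range is limited). The gripper opens to 94 mm and grips with 3 to 60 N. Pads are 16 mm wide; open, the fingers measure 119 mm over their backs; the gripper's body (75 mm by 177 mm) begins 78 mm behind the grasp point.
Start: joints at [1.187, 0.087, 1.371, -0, 1.684, -0.103], TCP at [0.152, 0.528, 0.206] pointing down, gripper open.
Joint ranges: [-3.1, 3.1], [-0.76, 2.03], [0.27, 2.55], [-1.08, 4.22], [0.17, 2.65], [-2.57, 2.57]. Speed limits (rad/s): [2.79, 2.79, 3.14, 3.14, 3.14, 3.14].

INTERFACE

Orientations are given as [roll, pitch, yaw] about the fixed x, y, z axes, in that order (R = Rz(yaw) Ry(pitch) Rx(roll)).
In Python, from bench import * gives the robot as it stands.
- The arm moves only by the tool play_rows, never from a script. Its argument "rows" is a list of rows, each a list of 3 entries, a list of its own where there are three numbers: the finger opening in cm, from 0 to 9.4, then the shift along the world's x, y, z in cm, then the turn, a rotation vector about the world's x, y, z in rad. A call has 1 to 8 rows; each row is the pose to reach, as a shift and turn from the pose commanded when the call began; what a row does not reach only later rows make up. A row lasts 1/12 s, in which the tool goes at most 41.7 mm and 7.16 degrees, less where a joint would pass 70% of its speed; a pose out of reach is approached as far as the arm can. A call with a gripper value outside its range is refused whole. The fingers move at their own pace and stop on an object; the grip force is fixed at half the most. Time passes only in rows, so rows that repeat a pose let the fingers close. It gives the time, the measured TCP pose, the force and the opening at its end, in the units of the state.
- get_obs(): the state, without advancing time (a new reading comes with each control period).
- snapshot(name): name is "scene" or "top"; returns a dict with "pixels" (420x560x3 uint8, red, green, blue), "fx", "fy", "cx", "cy" (pixels), "dist_coeffs" ([k1, k2, p1, p2, k3] as OpenCV has them; the pictures are not rectified), "rvec" (rotation vector, rad) and "tvec" (3), from world to camera coordinates, as OpenCV has them. Camera axes: x right, y down, z forward; pixel columns grow to the right and rows downward; lengths in m; the calibration is good to about 2 mm. A picture is of the moment at which its call begins. There is no depth.
- close_job(): hands the job in, once; it reports no verdict.
Trained networks look in the newest picture that a camera, given by its name, has taken for a name from the list of things; names that differ only in an ending like _2 or _b are one class to them, and where a whole thing is asked for, a point or a joint stands for the part that bears it (a point fixed in the world has none). Each returns a list of dicts, best first, with "confidence" (0 to 1); they miss things now and then, are a little off and sometimes report something else, mostly with a low value. They report only what shows in the picture. A call takes as long as a camera call.
- silhouettes(camera, label): "mask" (420x560 bool, what is visible of it) and "point" ([row, column] in pixels, amid what is visible of it).
The state is a dict: "time": time; "joint_positions": joint angles; "qvel": joint speeds; "joint_torque": joint torques, N m; "tool_pos": TCP position; "ee_rot": TCP orientation; "wrist_force": force on the tool from outside, world axes, zero at the start; "wrist_torque": the same for the moment, N m; "width": finger opening in m.
Only numpy, scipy, OpenCV 4.12 (cv2) and the standard library are available. Lean on these libraries where they do the work, as an engineer would, in place of code of your own. Each camera call takes 0.05 s, during which the arm holds its last target. There are 200 camera calls.

## Working session

There is one attempt and no reset: what is moved stays moved. The work goes in short steps, Python scripts to look and compute and a tool call to move; the robot and the scene stay as the last step left them, time stands still between calls to the robot, and variables do not carry over. Pictures are saved under pics/ and viewed, about 8 in all and at most 12, crops included, and the job is handed in when it is done.

Besides the shell and the picture viewer there is one more tool, called after "Call:" as name(argument=value, ...) on one line, values as JSON. play_rows: Moves the arm, as the interface text tells. Its arguments: {"type":"object","properties":{"rows":{"type":"array"}},"required":["rows"]}

```bash
ls; mkdir -p pics
python3 - <<'E'
from bench import *
import cv2,numpy as np,pickle
D={}
for c in ("scene","top"):
    s=snapshot(c);cv2.imwrite(f"pics/{c}0.png",s["pixels"][:,:,::-1])
    print(c,s["fx"],s["cx"],s["cy"],s["dist_coeffs"],s["rvec"],s["tvec"])
    d={}
    for l in ("rail","stub","slat","lath","tote","board","loupe","mug","slidebox","tape"):
        r=silhouettes(c,l);d[l]=r
        print(l,[(round(q["confidence"],2),np.round(q["point"]),int(q["mask"].sum())) for q in r][:3])
    D[c]=(s,d)
pickle.dump(D,open("d0.pkl","wb"))
o=get_obs();print(o)
import bench;print([n for n in dir(bench) if n[0]!='_'])
try: print(tcp_to_grasp)
except Exception as e:print(e)
E
```

```text
pics
scene 522.1229321310909 283.5530381045821 215.27949847752024 [0.02154136 0.         0.         0.         0.        ] [ 1.24868102  2.11742458 -1.04720636] [ 0.29375337 -0.19397471  1.78695958]
rail [(0.61, array([258., 418.]), 169)]
stub []
slat []
lath [(0.44, array([259., 415.]), 114)]
tote [(0.86, array([266., 387.]), 8900)]
board [(0.88, array([220., 219.]), 5191), (0.45, array([259., 173.]), 620)]
loupe [(0.6, array([197., 264.]), 318), (0.3, array([233., 310.]), 411)]
mug [(0.71, array([280., 237.]), 1507)]
slidebox [(0.67, array([233., 308.]), 376)]
tape [(0.7, array([257., 176.]), 708)]
top 529.2361680077504 274.84631272060795 206.92115895202525 [-0.12565532  0.          0.          0.          0.        ] [ 2.13584295 -2.19101997  0.12767335] [0.00813754 0.61138555 1.26682586]
rail [(0.63, array([239., 136.]), 895)]
stub [(0.59, array([218., 216.]), 526)]
slat [(0.58, array([214., 191.]), 821), (0.36, array([238., 371.]), 9712), (0.21, array([144., 286.]), 1137)]
lath [(0.83, array([223., 165.]), 609)]
tote [(0.59, array([195., 159.]), 12940)]
board [(0.68, array([238.
[... 325 characters left out ...]
  1.37068298e+00, -7.34247720e-06,
        1.68361218e+00, -1.03124998e-01]), 'qvel': array([-5.06487844e-04, -7.11106081e-04, -5.69544250e-04, -8.69027880e-04,
       -7.35454104e-05, -1.14065326e-03]), 'joint_torque': array([-7.83474879e-04, -3.40060401e+01, -3.02600956e+01,  7.17050582e-02,
        2.37556861e-02, -1.59943346e-05]), 'tool_pos': array([0.1524271 , 0.5284756 , 0.20553532]), 'ee_rot': array([3.14145861e+00, 2.12067735e-05, 2.86082675e+00]), 'wrist_force': array([0.47915457, 0.15390627, 0.19014509]), 'wrist_torque': array([-0.01212233, -0.01585351,  0.01386567]), 'width': 0.0943504770434552}
['IKError', 'close_job', 'get_obs', 'silhouettes', 'snapshot', 'tcp_to_grasp']
0.0188
```

Run:
```python
import cv2
a=cv2.imread("pics/top0.png");cv2.imwrite("pics/top0c.png",cv2.resize(a[90:350,60:460],None,fx=2,fy=2,interpolation=cv2.INTER_CUBIC))
```

```text
(no output)
```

View pics/top0c.png

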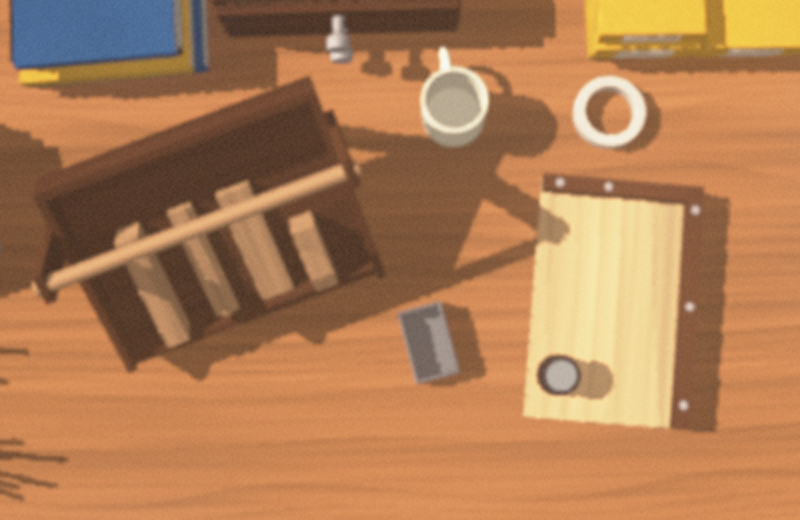

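View pics/scene0.png

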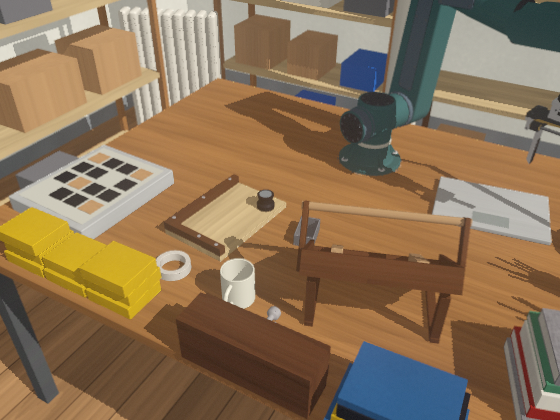

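The top view (crop = 2x, offset (60,90)) shows four offcuts. The rail is the leftmost (+y side), at full px (136,239), and reads as long and tall. The stub is on the right, the slat and lath are between them, and the board is at the right. Next I fit the poses.

```bash
cat > h.py <<'E'
import numpy as np,cv2
from scipy.optimize import least_squares
from scipy.spatial.transform import Rotation as R
def proj(s,P):
    K=np.array([[s["fx"],0,s["cx"]],[0,s["fy"],s["cy"]],[0,0,1.]])
    return cv2.projectPoints(np.asarray(P,float).reshape(-1,3),np.array(s["rvec"]),np.array(s["tvec"]),K,np.array(s["dist_coeffs"]))[0][:,0]
def pl(p,P):  # planar pose x,y,yaw
    c,n=np.cos(p[2]),np.sin(p[2]);P=np.asarray(P,float)
    return np.c_[p[0]+c*P[:,0]-n*P[:,1],p[1]+n*P[:,0]+c*P[:,1],P[:,2]]
def slope(u,y,h): # tote coords from up-slope, y, off-floor
    c,n=np.cos(.6),np.sin(.6);return [u*c-h*n,y,.1+u*n+h*c]
BOX=[(0,1),(1,3),(3,2),(2,0),(4,5),(5,7),(7,6),(6,4),(0,4),(1,5),(2,6),(3,7)]
def box(x0,x1,y0,y1,z0,z1): return [[x,y,z] for x in(x0,x1) for y in(y0,y1) for z in(z0,z1)]
def draw(im,s,P,k,col,off):
    q=((proj(s,P)-off+.5)*k-.5)
    for a,b in BOX: cv2.line(im,tuple(np.round(q[a]).astype(int)),tuple(np.round(q[b]).astype(int)),col,1,cv2.LINE_AA)
E
cat > fit.py <<'E'
from h import *
import pickle
D=pickle.load(open("d0.pkl","rb"));s,d=D["top"]
f=lambda c:np.array(c)/2+[60,90]
B=[([-.15,.1,.018],(524,416)),([.15,.1,.042],(543,174)),([-.15,-.1,.042],(714,431)),([.15,-.1,.042],(705,188)),([.13,.1,.042],(541,191))]
def fit(L,x0):
    P=[a for a,_ in L];q=f([b for _,b in L])
    r=least_squares(lambda p:(proj(s,pl(p,P))-q).ravel(),x0);print(r.x.round(4),np.round(r.fun,1));return r.x
pb=fit(B,[.5,-.2,0])
T=[(slope(.06,.18,.135),(38,290)),(slope(.06,-.18,.135),(355,170))]
pt=fit(T,[.5,.3,.3])
# tape: rail mask fit in (u offset fixed) y and yaw, top camera
m=d["rail"][0]["mask"]
print("C",-R.from_rotvec(np.ravel(s["rvec"])).inv().apply(np.ravel(s["tvec"])))
im=cv2.resize(s["pixels"][90:350,60:460,::-1],None,fx=2,fy=2,interpolation=cv2.INTER_CUBIC)
im=np.ascontiguousarray(im);off=np.array([60,90])
def sb(*b): return pl(pt,[slope(x,y,z) for x,y,z in box(*b)])
draw(im,s,pl(pb,box(-.15,.15,-.1,.1,0,.018)),2,(255,0,0),off)
draw(im,s,pl(pb,box(-.15,.15,-.1,-.08,.018,.042)),2,(0,255,0),off)
draw(im,s,pl(pb,box(.13,.15,-.1,.1,.018,.042)),2,(0,255,0),off)
draw(im,s,sb(-.115,.115,-.155,.155,0,.03),2,(0,255,255),off)
draw(im,s,sb(-.115,.035,.082,.11,0,.04),2,(255,255,0),off)
draw(im,s,sb(-.115,-.03,-.11,-.082,0,.04),2,(255,255,0),off)
c=cv2.findContours(m.astype(np.uint8),cv2.RETR_EXTERNAL,cv2.CHAIN_APPROX_NONE)[0]
cv2.drawContours(im,[((x-off)*2).astype(np.int32) for x in c],-1,(255,0,255),1)
cv2.imwrite("pics/fit1.png",im)
E
python3 fit.py
```

```text
[ 0.522  -0.24   -0.0728] [ 4.9  2.2  0.9  1.  -7.2 -1.5 -0.1 -2.1  1.6  0.5]
[0.6225 0.2452 0.3373] [-1.4  0.5  1.4 -0.5]
C [ 0.46216993 -0.00168505  1.32857156]
```

View pics/fit1.png

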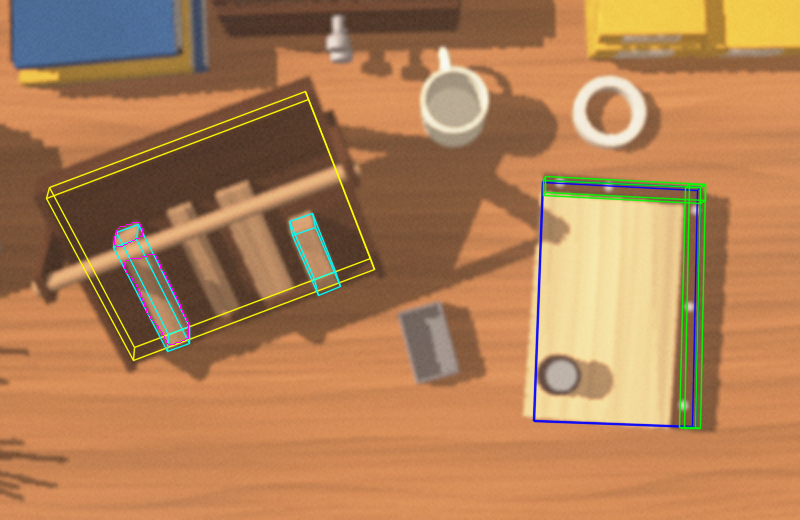

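The rail hypothesis fits: its tall section outline matches the mask. My board clicks took shadow as fence, so I refit the board from the yellow ply edges and the rail from its mask.

```bash
cat > fit2.py <<'E'
from h import *
import pickle
D=pickle.load(open("d0.pkl","rb"));s,d=D["top"]
off=np.array([60,90])
hsv=cv2.cvtColor(s["pixels"],cv2.COLOR_RGB2HSV)
Y=np.median(hsv[200:215,350:380].reshape(-1,3),0);print("hsv ply",Y,"desk",hsv[320,300])
# edge points: sample profiles across each predicted edge in saturation/value, find max gradient
g=cv2.GaussianBlur(s["pixels"].astype(np.float32),(0,0),.8)
from scipy.ndimage import map_coordinates as mc
def edges(p,segs,frame,rng=5):
    out=[]
    for a,b in segs:
        for t in np.linspace(.08,.92,25):
            P=np.array(a)*(1-t)+np.array(b)*t
            q=proj(s,frame(p,[P]))[0];q2=proj(s,frame(p,[P+(np.array(b)-a)*.01]))[0]
            n=np.array([-(q2-q)[1],(q2-q)[0]]);n/=np.linalg.norm(n)
            k=np.arange(-rng,rng+.01,.25);X=q[:,None]+n[:,None]*k
            pr=np.stack([mc(g[:,:,c],[X[1],X[0]],order=1) for c in range(3)])
            gr=np.abs(np.gradient(pr,axis=1)).sum(0)
            out.append((P,n,q,k[gr.argmax()],gr.max()))
    return out
def refine(p,segs,frame,its=6,rng=5):
    for i in range(its):
        E=edges(p,segs,frame,max(rng-i,2))
        P=np.array([e[0] for e in E]);n=np.array([e[1] for e in E]);tgt=np.array([e[2]+e[1]*e[3] for e in E])
        r=least_squares(lambda v:((proj(s,frame(v,P))-tgt)*n).sum(1),p,loss="soft_l1",f_scale=.4);p=r.x
    res=((proj(s,frame(p,P))-tgt)*n).sum(1)
    print(p.round(4),"med|res| per seg",np.median(np.abs(res.reshape(-1,25)),1).round(2),np.median(res.reshape(-1,25),1).round(2));return p
z=.018
pb=refine(np.array([.525,-.236,-.06]),[([-.15,-.08,z],[-.15,.1,z]),([-.15,.1,z],[.13,.1,z]),([.13,.1,z],[.13,-.08,z]),([.13,-.08,z],[-.15,-.08,z])],pl)
# rail top face: p = x,y,yaw of tote with y offset fixed .096
fr=lambda p,P:pl(p,[slope(x-.115,y+.096,h) for x,y,h in np.asarray(P)])
a,b,h=-.014,.014,.04
pt=refine(np.array([.6245,.246,.337]),[([0,a,h],[.095,a,h]),([0,b,h],[.095,b,h]),([0,a,h],[0,b,h]),([.15,a,h],[.15,b,h])],fr,rng=3)
pickle.dump((pb,pt),open("p.pkl","wb"))
im=np.ascontiguousarray(cv2.resize(s["pixels"][90:350,60:460,::-1],None,fx=2,fy=2,interpolation=cv2.INTER_CUBIC))
draw(im,s,pl(pb,box(-.15,.15,-.1,.1,0,.018)),2,(255,0,0),off)
draw(im,s,pl(pb,box(-.15,.15,-.1,-.08,.018,.042)),2,(0,255,0),off)
draw(im,s,pl(pb,box(.13,.15,-.1,.1,.018,.042)),2,(0,255,0),off)
draw(im,s,fr(pt,box(0,.15,a,b,0,.04)),2,(255,255,0),off)
draw(im,s,pl(pt,[slope(*q) for q in box(-.115,.115,-.155,.155,0,.03)]),2,(0,255,255),off)
cv2.imwrite("pics/fit2.png",im)
E
python3 fit2.py
```

```text
hsv ply [ 22.  88. 244.] desk [ 12 149 202]
[ 0.5233 -0.2326 -0.1147] med|res| per seg [0.25 0.51 0.24 0.5 ] [ 0.    0.51 -0.01  0.5 ]
[0.6264 0.245  0.336 ] med|res| per seg [0.51 0.25 0.04 0.47] [ 0.03  0.01 -0.02  0.22]
```

View pics/fit2.png

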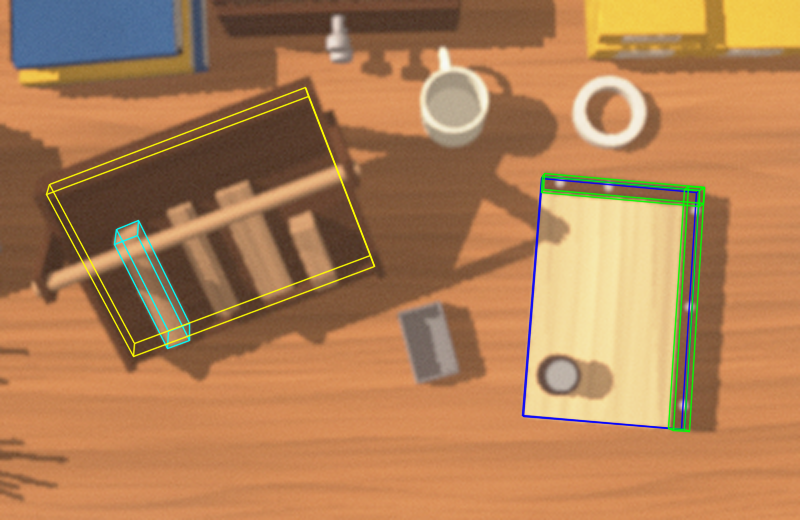

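Both fits now lie on the image edges. The board is at (0.523,-0.233), yaw -0.115; the tote yaw is 0.336. Now I compute the moves.

```bash
cat > mv.py <<'E'
from h import *
import pickle
from bench import *
pb,pt=pickle.load(open("p.pkl","rb"))
def rotm(yaw,tilt):  # tool: z down tilted forward, y = frame y
    z=np.array([np.sin(tilt),0,-np.cos(tilt)]);y=np.array([0,1,0.]);return R.from_euler("z",yaw)*R.from_matrix(np.c_[np.cross(y,z),y,z])
def now():
    o=get_obs();return o["tool_pos"],R.from_euler("xyz",o["ee_rot"]),o
def go(p,r,name=""):
    t,q,_=now();print(name,"TCP",np.round(p,4),"shift cm",((p-t)*100).round(2),"rot",(r*q.inv()).as_rotvec().round(3))
E
python3 - <<'E'
from mv import *
r=rotm(pt[2],.6)
G=lambda h:pl(pt,[slope(-.04,.096,h)])[0]
for h in (.20,.12,.0058): go(G(h),r,f"h{h}")
rb=rotm(pb[2],0)
for z in (.15,.006): go(pl(pb,[[.04,-.036,.018+z]])[0],rb,f"board{z}")
# wrist 20cm behind
print("handle",pl(pt,[slope(.06,.18,.135),slope(.06,-.18,.135)]))
E
```

```text
h0.2 TCP [0.4569 0.2875 0.2425] shift cm [ 30.45 -24.1    3.69] rot [ 0.017 -0.609  0.598]
h0.12 TCP [0.4996 0.3024 0.1765] shift cm [ 34.72 -22.61  -2.91] rot [ 0.017 -0.609  0.598]
h0.0058 TCP [0.5605 0.3236 0.0822] shift cm [ 40.8  -20.48 -12.33] rot [ 0.017 -0.609  0.598]
board0.15 TCP [ 0.5589 -0.2729  0.168 ] shift cm [ 40.65 -80.14  -3.75] rot [-0.     0.     0.166]
board0.006 TCP [ 0.5589 -0.2729  0.024 ] shift cm [ 40.65 -80.14 -18.15] rot [-0.     0.     0.166]
handle [[0.54181688 0.40609051 0.24529886]
 [0.66051154 0.06622056 0.24529886]]
```

Call:
play_rows(rows=[[4.6,[0,-3,4],[0,0,0.1]],[4.6,[3,-6,6],[0,-0.1,0.2]],[4.6,[6,-9,8],[0.01,-0.2,0.25]],[4.6,[9,-12,8],[0.01,-0.28,0.32]],[4.6,[12,-15,8],[0.01,-0.36,0.4]],[4.6,[15,-18,8],[0.017,-0.45,0.48]],[4.6,[18,-21,8],[0.017,-0.53,0.55]],[4.6,[21,-24,8],[0.017,-0.609,0.598]]])

```text
time: 1.77
tool_pos: [0.3492, 0.3012, 0.2865]
ee_rot: [-3.14, 0.606, -2.799]
wrist_force: [1.0, 0.6, -0.1]
width: 0.0468
```

Run:
```python
from mv import *
r=rotm(pt[2],.6)
G=lambda h:pl(pt,[slope(-.04,.096,h)])[0]
for h in (.20,.12,.0058): go(G(h),r,f"h{h}")
```

```text
h0.2 TCP [0.4569 0.2875 0.2425] shift cm [10.78 -1.38 -4.41] rot [-0.001  0.006 -0.005]
h0.12 TCP [0.4996 0.3024 0.1765] shift cm [ 15.04   0.11 -11.01] rot [-0.001  0.006 -0.005]
h0.0058 TCP [0.5605 0.3236 0.0822] shift cm [ 21.13   2.24 -20.43] rot [-0.001  0.006 -0.005]
```

Call:
play_rows(rows=[[4.6,[0,0,0],[0,0,0]],[4.6,[4,0,-1.5],[0,0,0]],[4.6,[8,-0.1,-3],[0,0,0]],[4.6,[9.5,-0.1,-4.3],[0,0,0]],[4.6,[9.5,-0.1,-4.3],[0,0,0]],[4.6,[9.5,-0.1,-4.3],[0,0,0]],[4.6,[9.5,-0.1,-4.3],[0,0,0]]])

```text
time: 2.35
tool_pos: [0.4434, 0.3018, 0.2433]
ee_rot: [3.14, 0.6, -2.806]
wrist_force: [0.1, 0.6, 0.5]
width: 0.0459
```

Run:
```python
from mv import *
r=rotm(pt[2],.6)
G=lambda h:pl(pt,[slope(-.04,.096,h)])[0]
for h in (.20,.12,.0058): go(G(h),r,f"h{h}")
s=snapshot("top");im=np.ascontiguousarray(s["pixels"][120:320,60:340,::-1]);cv2.imwrite("pics/a1.png",cv2.resize(im,None,fx=2.5,fy=2.5,interpolation=cv2.INTER_CUBIC))
```

```text
h0.2 TCP [0.4569 0.2875 0.2425] shift cm [ 1.36 -1.43 -0.08] rot [-0.001 -0.    -0.001]
h0.12 TCP [0.4996 0.3024 0.1765] shift cm [ 5.62  0.06 -6.68] rot [-0.001 -0.    -0.001]
h0.0058 TCP [0.5605 0.3236 0.0822] shift cm [ 11.71   2.18 -16.11] rot [-0.001 -0.    -0.001]
```

Call:
play_rows(rows=[[4.6,[1.35,-1.4,-0.1],[0,0,0]],[4.6,[2.6,-1,-2],[0,0,0]],[4.6,[4.1,-0.5,-4.3],[0,0,0]],[4.6,[5.6,0.05,-6.7],[0,0,0]],[4.6,[5.6,0.05,-6.7],[0,0,0]],[4.6,[5.6,0.05,-6.7],[0,0,0]],[4.6,[5.6,0.05,-6.7],[0,0,0]]])

```text
time: 2.98
tool_pos: [0.4997, 0.3026, 0.1778]
ee_rot: [3.141, 0.603, -2.805]
wrist_force: [-0.1, 1.0, 0.3]
width: 0.0458
```

Run:
```python
from mv import *
r=rotm(pt[2],.6)
G=lambda h:pl(pt,[slope(-.04,.096,h)])[0]
for h in (.12,.06,.0058): go(G(h),r,f"h{h}")
s=snapshot("top");im=np.ascontiguousarray(s["pixels"][120:320,60:340,::-1]);im=cv2.resize(im,None,fx=2.5,fy=2.5,interpolation=cv2.INTER_CUBIC)
fr=lambda p,P:pl(p,[slope(x-.115,y+.096,h) for x,y,h in np.asarray(P)])
draw(im,s,fr(pt,box(0,.15,-.014,.014,0,.04)),2.5,(255,255,0),np.array([60,120]))
cv2.imwrite("pics/a2.png",im)
```

```text
h0.12 TCP [0.4996 0.3024 0.1765] shift cm [-0.01 -0.02 -0.14] rot [-0.002  0.002 -0.002]
h0.06 TCP [0.5316 0.3135 0.1269] shift cm [ 3.19  1.09 -5.09] rot [-0.002  0.002 -0.002]
h0.0058 TCP [0.5605 0.3236 0.0822] shift cm [ 6.08  2.1  -9.56] rot [-0.002  0.002 -0.002]
```

View pics/a2.png

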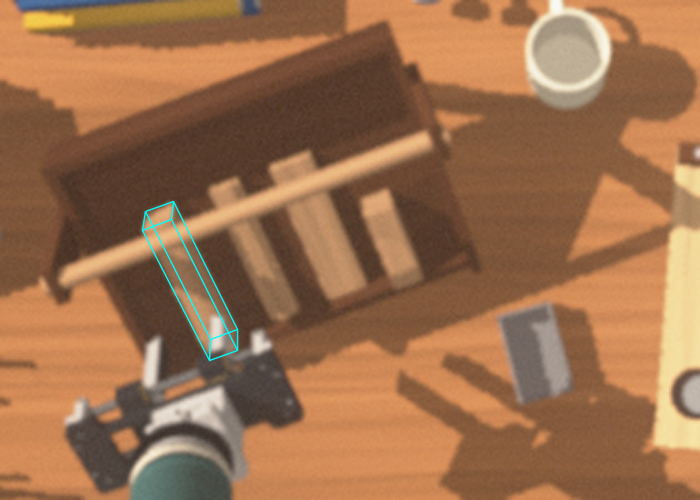

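Run:
```python
from mv import *
s=snapshot("top");t,q,o=now()
for n,v in dict(tcp=[0,0,0],L=[0,.023,0],Rr=[0,-.023,0],L2=[0,.035,0],R2=[0,-.035,0],base=[0,0,-.097],bl=[0,.088,-.097],br=[0,-.088,-.097]).items():
    print(n,((proj(s,[t+q.apply(v)])[0]-[60,120])*2.5).round())
im=np.ascontiguousarray(s["pixels"][220:320,70:190,::-1]);cv2.imwrite("pics/a3.png",cv2.resize(im,None,fx=5,fy=5,interpolation=cv2.INTER_CUBIC))
```

```text
tcp [186. 334.]
L [162. 343.]
Rr [211. 325.]
L2 [149. 348.]
R2 [223. 320.]
base [183. 395.]
bl [ 83. 432.]
br [284. 357.]
```

View pics/a3.png

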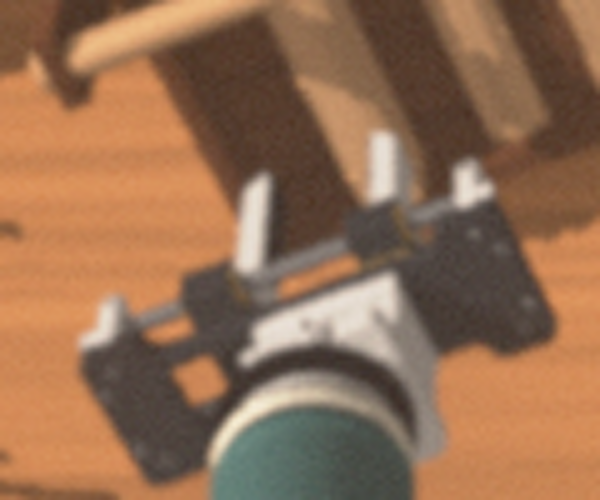

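The fingers project where predicted (tips at about (155,340) and (217,325) in the 2.5x crop), straddling the rail's line. I go down square to the floor.

Call:
play_rows(rows=[[4.6,[1.6,0.55,-2.6],[0,0,0]],[4.6,[3.2,1.1,-5.1],[0,0,0]],[4.6,[4.2,1.45,-6.6],[0,0,0]],[4.6,[5.2,1.8,-8.1],[0,0,0]],[4.6,[5.7,1.95,-8.9],[0,0,0]],[4.6,[6.05,2.1,-9.45],[0,0,0]],[4.6,[6.05,2.1,-9.45],[0,0,0]],[4.6,[6.05,2.1,-9.45],[0,0,0]]])

```text
time: 3.75
tool_pos: [0.5606, 0.3229, 0.0823]
ee_rot: [3.141, 0.601, -2.806]
wrist_force: [-0.1, 0.2, 0.5]
width: 0.0459
```

Run:
```python
from mv import *
go(pl(pt,[slope(-.04,.096,.0058)])[0],rotm(pt[2],.6)); o=get_obs(); print(o["wrist_force"],o["wrist_torque"])
```

```text
TCP [0.5605 0.3236 0.0822] shift cm [-0.02  0.08 -0.01] rot [-0.001  0.001 -0.   ]
[-0.06513525  0.1741775   0.48068108] [-0.09905071  0.24780627  0.0161309 ]
```

Call:
play_rows(rows=[[2,[0,0,0],[0,0,0]],[2,[0,0,0],[0,0,0]],[2,[0,0,0],[0,0,0]],[2,[0,0,0],[0,0,0]],[2,[0,0,0],[0,0,0]],[2,[0,0,0],[0,0,0]]])

```text
time: 4.25
tool_pos: [0.5604, 0.3229, 0.0822]
ee_rot: [3.141, 0.601, -2.806]
wrist_force: [-5.5, -1.6, 5.7]
width: 0.0276
```

Call:
play_rows(rows=[[2,[-0.27,-0.09,0.41],[0,0,0]],[2,[-0.8,-0.28,1.24],[0,0,0]],[2,[-1.6,-0.56,2.48],[0,0,0]],[2,[-2.67,-0.93,4.13],[0,0,0]],[2,[-4.26,-1.49,6.6],[0,0,0]],[2,[-6.4,-2.23,9.9],[0,0,0]],[2,[-8.53,-2.98,13.2],[0,0,0]],[2,[-9.6,-3.35,14.85],[0,0,0]]])

```text
time: 4.92
tool_pos: [0.4634, 0.2887, 0.2342]
ee_rot: [3.14, 0.605, -2.806]
wrist_force: [0.8, 0.4, -0.3]
width: 0.028
```

Run:
```python
from mv import *
t,q,o=now();print(o["width"],o["wrist_force"],o["wrist_torque"])
s=snapshot("top");cv2.imwrite("pics/l1.png",cv2.resize(s["pixels"][100:350,60:400,::-1],None,fx=2,fy=2))
rb=rotm(pb[2],0)
for z in (.15,.006): go(pl(pb,[[.04,-.036,.018+z]])[0],rb,f"board{z}")
```

```text
0.027984251476237103 [ 0.75971638  0.43621173 -0.27293284] [-0.06512534  0.32066386 -0.00373784]
board0.15 TCP [ 0.5589 -0.2729  0.168 ] shift cm [  9.51 -56.23  -6.99] rot [-0.07   0.611 -0.437]
board0.006 TCP [ 0.5589 -0.2729  0.024 ] shift cm [  9.51 -56.23 -21.39] rot [-0.07   0.611 -0.437]
```

View pics/l1.png

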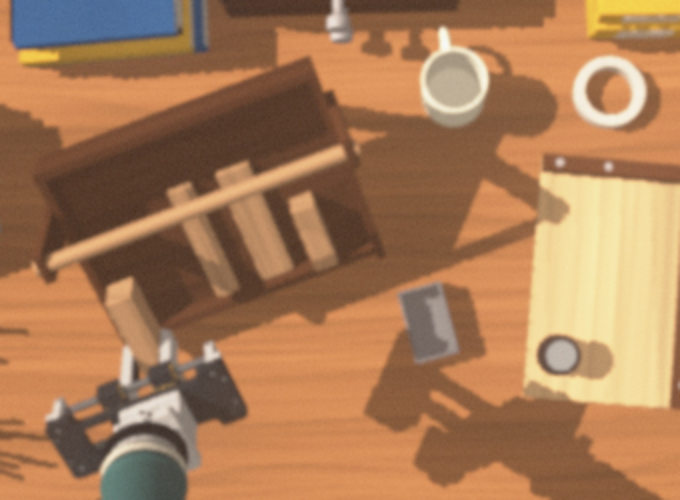

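The rail is held (28 mm opening) and clear of the tote, with the others still in place. I carry it over high, levelling as I go.

Call:
play_rows(rows=[[2,[-0.5,-2,1],[0,0,0]],[2,[-1,-5.5,1.5],[0,0,0]],[2,[-1,-9,1.5],[-0.01,0.1,-0.07]],[2,[-1,-12.5,1.5],[-0.025,0.2,-0.14]],[2,[-0.5,-16,1],[-0.035,0.3,-0.22]],[2,[0,-19.5,0],[-0.045,0.4,-0.29]],[2,[0.5,-23,0],[-0.06,0.5,-0.36]],[2,[1,-26.5,0],[-0.07,0.611,-0.437]]])

```text
time: 5.63
tool_pos: [0.4737, 0.0223, 0.2285]
ee_rot: [-3.141, -0.008, 3.029]
wrist_force: [1.3, 1.4, -0.9]
width: 0.0276
```

Call:
play_rows(rows=[[2,[0,0,0],[0,0,0]],[2,[1,-4,0],[0,0,0]],[2,[2,-8,0],[0,0,0]],[2,[3,-12,0],[0,0,0]],[2,[4,-16,0],[0,0,0]],[2,[5,-20,0],[0,0,0]],[2,[6,-24,0],[0,0,0]],[2,[6,-24,0],[0,0,0]]])

```text
time: 6.3
tool_pos: [0.5342, -0.2225, 0.226]
ee_rot: [-3.139, -0.005, 3.026]
wrist_force: [0.5, 0.8, -1.2]
width: 0.0279
```

Call:
play_rows(rows=[[2,[0,0,0],[0,0,0]],[2,[0,0,0],[0,0,0]],[2,[0,0,0],[0,0,0]]])

```text
time: 6.55
tool_pos: [0.5341, -0.2145, 0.2292]
ee_rot: [3.141, -0.002, 3.035]
wrist_force: [-0.3, 0.2, -2.1]
width: 0.0278
```

Run:
```python
from mv import *
t,q,o=now();print(o["time"],t,o["width"],o["wrist_force"],o["wrist_torque"])
rb=rotm(pb[2],0)
for z in (.15,.006): go(pl(pb,[[.04,-.036,.018+z]])[0],rb,f"board{z}")
```

```text
6.55 [ 0.53409265 -0.21450045  0.22916891] 0.027790408594495254 [-0.28732467  0.16676693 -2.13564503] [-0.01416467  0.02230199 -0.00686215]
board0.15 TCP [ 0.5589 -0.2729  0.168 ] shift cm [ 2.48 -5.84 -6.12] rot [-0.001 -0.002 -0.008]
board0.006 TCP [ 0.5589 -0.2729  0.024 ] shift cm [  2.48  -5.84 -20.52] rot [-0.001 -0.002 -0.008]
```

Next I move over the spot and check the placement with a picture before lowering.

Call:
play_rows(rows=[[2,[1.2,-2.9,0],[0,0,-0.008]],[2,[2.5,-5.8,0],[0,0,-0.008]],[2,[2.5,-5.8,-4],[0,0,-0.008]],[2,[2.5,-5.8,-8],[0,0,-0.008]],[2,[2.5,-5.8,-12],[0,0,-0.008]],[2,[2.5,-5.8,-14],[0,0,-0.008]],[2,[2.5,-5.8,-14],[0,0,-0.008]],[2,[2.5,-5.8,-14],[0,0,-0.008]]])

```text
time: 7.22
tool_pos: [0.5589, -0.272, 0.0888]
ee_rot: [3.141, -0.004, 3.027]
wrist_force: [-0.5, -0.1, -1.3]
width: 0.0279
```

Run:
```python
from mv import *
t,q,o=now();print(o["time"],t,o["width"],o["wrist_force"])
go(pl(pb,[[.04,-.036,.018+.006]])[0],rotm(pb[2],0))
s=snapshot("top");im=np.ascontiguousarray(cv2.resize(s["pixels"][150:350,260:460,::-1],None,fx=3,fy=3,interpolation=cv2.INTER_CUBIC))
# predicted rail in hand
P=[t+q.apply(v) for v in box(-.075,.075,-.014,.014,-.034,.006)]
draw(im,s,P,3,(255,255,0),np.array([260,150]))
cv2.imwrite("pics/p1.png",im)
```

```text
7.2167 [ 0.55889299 -0.27204122  0.0888214 ] 0.027864712341790256 [-0.45643592 -0.10257866 -1.27955488]
 TCP [ 0.5589 -0.2729  0.024 ] shift cm [ 0.   -0.09 -6.48] rot [-0.001 -0.004 -0.   ]
```

View pics/p1.png

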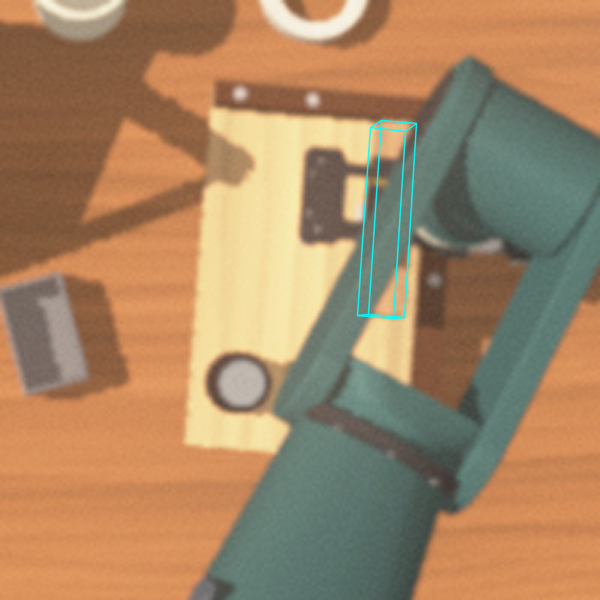

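The rail shows where predicted (ends near (395,125) and (380,315) in the 3x crop), well clear of the fences and loupe. Lowering.

Call:
play_rows(rows=[[2,[0,0,-2.5],[0,0,0]],[2,[0,0,-4.5],[0,0,0]],[2,[0,0,-5.5],[0,0,0]],[2,[0,0,-5.8],[0,0,0]],[2,[0,0,-6.0],[0,0,0]],[2,[0,0,-6.1],[0,0,0]],[2,[0,0,-6.1],[0,0,0]]])

```text
time: 7.85
tool_pos: [0.5603, -0.2745, 0.0303]
ee_rot: [-3.14, 0.001, 3.025]
wrist_force: [0.3, -0.1, -0.7]
width: 0.0279
```

Call:
play_rows(rows=[[2,[0,0,-0.1],[0,0,0]],[2,[0,0,-0.2],[0,0,0]],[2,[0,0,-0.2],[0,0,0]]])

```text
time: 8.1
tool_pos: [0.5595, -0.2741, 0.0268]
ee_rot: [-3.141, -0.001, 3.025]
wrist_force: [0.3, 1.4, -0.8]
width: 0.028
```

Call:
play_rows(rows=[[2,[0,0,-0.1],[0,0,0]],[2,[0,0,-0.1],[0,0,0]],[2,[0,0,-0.1],[0,0,0]]])

```text
time: 8.35
tool_pos: [0.5593, -0.2739, 0.0254]
ee_rot: [-3.142, -0.002, 3.025]
wrist_force: [-0.1, -0.7, -0.4]
width: 0.0277
```

Call:
play_rows(rows=[[2,[0,0,-0.1],[0,0,0]],[2,[0,0,-0.1],[0,0,0]],[2,[0,0,-0.1],[0,0,0]]])

```text
time: 8.6
tool_pos: [0.5593, -0.2739, 0.0244]
ee_rot: [-3.142, -0.002, 3.025]
wrist_force: [0.3, -0.4, -0.6]
width: 0.0282
```

Call:
play_rows(rows=[[2,[0,0,-0.1],[0,0,0]],[2,[0,0,-0.1],[0,0,0]],[2,[0,0,-0.1],[0,0,0]]])

```text
time: 8.85
tool_pos: [0.5595, -0.2741, 0.0239]
ee_rot: [-3.141, -0.001, 3.025]
wrist_force: [-0.4, -0.2, 1.7]
width: 0.0279
```

Call:
play_rows(rows=[[2,[0,0,-0.05],[0,0,0]],[2,[0,0,-0.05],[0,0,0]],[2,[0,0,-0.05],[0,0,0]]])

```text
time: 9.1
tool_pos: [0.5595, -0.274, 0.0238]
ee_rot: [-3.141, -0.001, 3.025]
wrist_force: [-1.6, 1.3, 5.2]
width: 0.028
```

Contact felt at about 5 N upward. I open and rise.

Call:
play_rows(rows=[[2,[0,0,0.05],[0,0,0]],[4.2,[0,0,0.05],[0,0,0]],[4.2,[0,0,0.05],[0,0,0]],[4.2,[0,0,0.05],[0,0,0]],[4.2,[0,0,0.05],[0,0,0]]])

```text
time: 9.52
tool_pos: [0.5592, -0.2738, 0.0229]
ee_rot: [3.141, -0.002, 3.025]
wrist_force: [0.2, -0.4, 0.0]
width: 0.0421
```

Call:
play_rows(rows=[[4.2,[0,0,0.5],[0,0,0]],[4.2,[0,0,2],[0,0,0]],[4.2,[0,0,4.5],[0,0,0]],[4.2,[0,0,7],[0,0,0]],[3,[0,0,7],[0,0,0]],[1,[0,0,7],[0,0,0]],[0,[0,0,7],[0,0,0]],[0,[0,0,7],[0,0,0]]])

```text
time: 10.18
tool_pos: [0.5584, -0.2734, 0.0917]
ee_rot: [3.14, -0.005, 3.025]
wrist_force: [-0.2, -0.1, -0.2]
width: 0.0191
```

Run:
```python
from mv import *
t,q,o=now();print(o["time"],t,o["width"],o["wrist_force"])
s=snapshot("top");cv2.imwrite("pics/q1t.png",s["pixels"][:,:,::-1])
for c in ("scene","top"):
    snapshot(c);print(c,[(round(k["confidence"],2),k["point"],k["mask"].sum()) for k in silhouettes(c,"rail")])
r0=rotm(pb[2],0)
B=lambda x,y,z:pl(pb,[[x,y,z]])[0]
# push face: finger half-depth 12.5 in y. rail face +y at about -.036+.014=-.022
go(B(.04,.005,.1),r0,"above +y side"); go(B(.04,.005,.030),r0,"down +y side")
print("home TCP (12.5 half):",B(.055,-.08+.028+.0125,.03).round(4))
print("board y unit",(B(0,-1,0)-B(0,0,0)).round(4))
```

```text
10.1833 [ 0.55841434 -0.27335673  0.09165217] 0.01906116283639229 [-0.21629766 -0.05024172 -0.16340102]
scene [(0.6, [211.9, 207.0], np.int64(789))]
top [(0.62, [205.2, 383.8], np.int64(181))]
above +y side TCP [ 0.5636 -0.2322  0.1   ] shift cm [0.47 4.15 0.76] rot [-0.001 -0.003  0.002]
down +y side TCP [ 0.5636 -0.2322  0.03  ] shift cm [ 0.47  4.15 -6.24] rot [-0.001 -0.003  0.002]
home TCP (12.5 half): [ 0.5734 -0.2781  0.03  ]
board y unit [-0.1144 -0.9934  0.    ]
```

Call:
play_rows(rows=[[0,[0.2,2,0],[0,0,0]],[0,[0.5,4.15,0],[0,0,0]],[0,[0.5,4.15,-2],[0,0,0]],[0,[0.5,4.15,-4],[0,0,0]],[0,[0.5,4.15,-5.5],[0,0,0]],[0,[0.5,4.15,-6],[0,0,0]],[0,[0.5,4.15,-6],[0,0,0]],[0,[0.5,4.15,-6],[0,0,0]]])

```text
time: 11.1
tool_pos: [0.5644, -0.2326, 0.0337]
ee_rot: [-3.141, -0.002, 3.025]
wrist_force: [-0.1, 0.5, 0.5]
width: 0.0001
```

Run:
```python
from mv import *
t,q,o=now();print(o["time"],t,o["width"],o["wrist_force"])
go(pl(pb,[[.04,-.08+.028+.0125,.03]])[0],rotm(pb[2],0),"home y")
s=snapshot("scene");cv2.imwrite("pics/q2.png",cv2.resize(s["pixels"][140:280,140:340,::-1],None,fx=4,fy=4,interpolation=cv2.INTER_CUBIC))
```

```text
11.1 [ 0.56443785 -0.23258391  0.03366501] 6.310453170805803e-05 [-0.13791697  0.46606968  0.52384571]
home y TCP [ 0.5585 -0.2764  0.03  ] shift cm [-0.59 -4.38 -0.37] rot [-0.    -0.002  0.002]
```

View pics/q2.png

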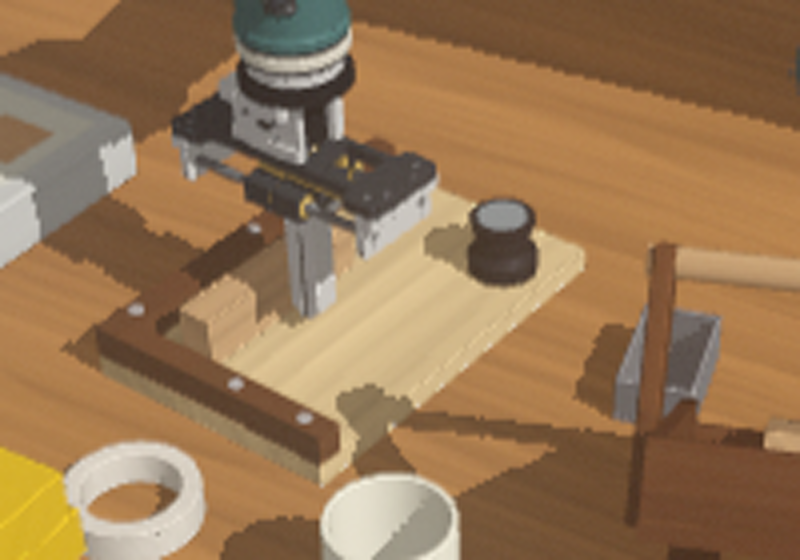

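The rail stands upright on the board (end at (215,330) in the 4x crop), with the closed fingers beside it. I push toward the long fence.

Call:
play_rows(rows=[[0,[-0.09,-0.8,0],[0,0,0]],[0,[-0.15,-1.3,0],[0,0,0]],[0,[-0.2,-1.8,0],[0,0,0]],[0,[-0.26,-2.3,0],[0,0,0]],[0,[-0.32,-2.8,0],[0,0,0]],[0,[-0.38,-3.3,0],[0,0,0]],[0,[-0.42,-3.7,0],[0,0,0]],[0,[-0.42,-3.7,0],[0,0,0]]])

```text
time: 11.82
tool_pos: [0.56, -0.2706, 0.0335]
ee_rot: [-3.141, -0.002, 3.024]
wrist_force: [0.2, 0.3, 0.6]
width: 0.0006
```

Call:
play_rows(rows=[[0,[-0.02,-0.2,0],[0,0,0]],[0,[-0.03,-0.3,0],[0,0,0]],[0,[-0.03,-0.3,0],[0,0,0]]])

```text
time: 12.07
tool_pos: [0.5596, -0.2726, 0.0332]
ee_rot: [-3.141, -0.002, 3.025]
wrist_force: [-0.1, 0.4, -0.3]
width: 0.0005
```

Call:
play_rows(rows=[[0,[-0.01,-0.1,0],[0,0,0]],[0,[-0.02,-0.2,0],[0,0,0]],[0,[-0.02,-0.2,0],[0,0,0]]])

```text
time: 12.32
tool_pos: [0.5595, -0.2745, 0.0334]
ee_rot: [-3.141, -0.002, 3.025]
wrist_force: [-0.2, 0.3, -0.1]
width: 0.0005
```

Call:
play_rows(rows=[[0,[-0.01,-0.1,0],[0,0,0]],[0,[-0.01,-0.1,0],[0,0,0]],[0,[-0.01,-0.1,0],[0,0,0]]])

```text
time: 12.57
tool_pos: [0.5594, -0.2749, 0.0333]
ee_rot: [3.141, -0.002, 3.025]
wrist_force: [0.3, 2.5, 0.3]
width: 0.0002
```

Call:
play_rows(rows=[[0,[-0.01,-0.1,0],[0,0,0]],[0,[-0.01,-0.1,0],[0,0,0]],[0,[-0.01,-0.1,0],[0,0,0]]])

```text
time: 12.82
tool_pos: [0.5594, -0.2749, 0.0333]
ee_rot: [3.139, -0.002, 3.026]
wrist_force: [-0.6, 5.5, 1.5]
width: 0.0005
```

Call:
play_rows(rows=[[0,[-0.01,-0.1,0],[0,0,0]],[0,[-0.01,-0.1,0],[0,0,0]],[0,[-0.01,-0.1,0],[0,0,0]]])

```text
time: 13.07
tool_pos: [0.5594, -0.2749, 0.0334]
ee_rot: [3.137, -0.003, 3.026]
wrist_force: [-0.2, 7.0, 1.9]
width: 0.0003
```

It stopped at y=-0.2749 with force rising to 7 N, so the side is home. I back off and go round to the foot end.

Call:
play_rows(rows=[[0,[0.03,0.4,0],[0,0,0]],[0,[0.1,1.5,0],[0,0,0]],[0,[0.1,1.5,0],[0,0,0]],[0,[0.1,1.5,0],[0,0,0]]])

```text
time: 13.4
tool_pos: [0.5604, -0.2623, 0.0336]
ee_rot: [-3.14, -0.001, 3.026]
wrist_force: [0.9, 0.5, 0.0]
width: 0.0009
```

Run:
```python
from mv import *
t,q,o=now();print(o["time"],t,o["width"],o["wrist_force"])
B=lambda x,y,z:pl(pb,[[x,y,z]])[0];r0=rotm(pb[2],0)
go(B(-.075,-.025,.033),r0,"round");go(B(-.075,-.0625,.033),r0,"behind");go(B(.13-.15-.008,-.0625,.033),r0,"home x")
print(B(1,0,0)-B(0,0,0))
snapshot("top")
l=silhouettes("top","loupe")[0]["point"];print("loupe px",l, proj(snapshot("top"),[B(-.1,.06,.063)])[0])
```

```text
13.4 [ 0.56043519 -0.26233468  0.03357756] 0.0008637597746162619 [0.86938372 0.54328455 0.02227123]
round TCP [ 0.4459 -0.2489  0.033 ] shift cm [-11.45   1.35  -0.06] rot [ 0.001 -0.002  0.001]
behind TCP [ 0.4416 -0.2861  0.033 ] shift cm [-11.88  -2.38  -0.06] rot [ 0.001 -0.002  0.001]
home x TCP [ 0.4883 -0.2915  0.033 ] shift cm [-7.21 -2.92 -0.06] rot [ 0.001 -0.002  0.001]
[ 0.99343226 -0.11442178  0.        ]
loupe px [276.5, 338.2] [341.51933354 279.27442544]
```

Call:
play_rows(rows=[[0,[0,0.5,0],[0,0,0]],[0,[-3,1,0],[0,0,0]],[0,[-6,1.2,0],[0,0,0]],[0,[-9,1.3,0],[0,0,0]],[0,[-11.5,1.35,0],[0,0,0]],[0,[-11.5,1.35,0],[0,0,0]],[0,[-11.5,1.35,0],[0,0,0]]])

```text
time: 14.13
tool_pos: [0.4448, -0.2489, 0.0337]
ee_rot: [-3.141, -0.001, 3.024]
wrist_force: [1.4, -0.0, -0.2]
width: 0.0009
```

Call:
play_rows(rows=[[0,[-0.2,-1.5,0],[0,0,0]],[0,[-0.4,-3,0],[0,0,0]],[0,[-0.43,-3.7,0],[0,0,0]],[0,[-0.43,-3.7,0],[0,0,0]],[0,[-0.43,-3.7,0],[0,0,0]]])

```text
time: 14.55
tool_pos: [0.4418, -0.286, 0.0335]
ee_rot: [3.141, -0.001, 3.025]
wrist_force: [-1.1, 0.3, 0.6]
width: 0.0003
```

Run:
```python
from mv import *
t,q,o=now();print(o["time"],t,o["width"],o["wrist_force"])
B=lambda x,y,z:pl(pb,[[x,y,z]])[0];r0=rotm(pb[2],0)
go(B(-.075,-.0625,.033),r0,"behind");go(B(.13-.15-.008,-.0625,.033),r0,"home x")
```

```text
14.55 [ 0.44182054 -0.28601499  0.03346829] 0.0002528030631682602 [-1.08017189  0.25608306  0.63709496]
behind TCP [ 0.4416 -0.2861  0.033 ] shift cm [-0.02 -0.01 -0.05] rot [-0.001 -0.001  0.002]
home x TCP [ 0.4883 -0.2915  0.033 ] shift cm [ 4.65 -0.55 -0.05] rot [-0.001 -0.001  0.002]
```

Call:
play_rows(rows=[[0,[1,-0.12,0],[0,0,0]],[0,[1.8,-0.21,0],[0,0,0]],[0,[2.4,-0.28,0],[0,0,0]],[0,[3,-0.35,0],[0,0,0]],[0,[3.5,-0.4,0],[0,0,0]],[0,[3.9,-0.45,0],[0,0,0]],[0,[4.1,-0.47,0],[0,0,0]],[0,[4.1,-0.47,0],[0,0,0]]])

```text
time: 15.22
tool_pos: [0.4825, -0.2906, 0.0334]
ee_rot: [-3.142, -0.001, 3.025]
wrist_force: [0.1, -0.5, 0.2]
width: 0.0006
```

Call:
play_rows(rows=[[0,[0.1,-0.01,0],[0,0,0]],[0,[0.2,-0.02,0],[0,0,0]],[0,[0.2,-0.02,0],[0,0,0]]])

```text
time: 15.47
tool_pos: [0.4839, -0.2908, 0.0334]
ee_rot: [3.141, -0.002, 3.025]
wrist_force: [-0.2, 0.8, -0.2]
width: 0.0005
```

Call:
play_rows(rows=[[0,[0.1,-0.01,0],[0,0,0]],[0,[0.1,-0.01,0],[0,0,0]],[0,[0.1,-0.01,0],[0,0,0]]])

```text
time: 15.72
tool_pos: [0.485, -0.2909, 0.0334]
ee_rot: [-3.142, -0.002, 3.025]
wrist_force: [-1.0, 0.9, -0.4]
width: 0.0003
```

Call:
play_rows(rows=[[0,[0.1,-0.01,0],[0,0,0]],[0,[0.1,-0.01,0],[0,0,0]],[0,[0.1,-0.01,0],[0,0,0]]])

```text
time: 15.97
tool_pos: [0.4861, -0.2911, 0.0334]
ee_rot: [-3.141, -0.001, 3.025]
wrist_force: [-0.9, 0.2, -1.1]
width: 0.0006
```

Call:
play_rows(rows=[[0,[0.1,-0.01,0],[0,0,0]],[0,[0.1,-0.01,0],[0,0,0]],[0,[0.1,-0.01,0],[0,0,0]]])

```text
time: 16.22
tool_pos: [0.4867, -0.2911, 0.0334]
ee_rot: [-3.141, -0.002, 3.025]
wrist_force: [-2.2, 0.5, -0.5]
width: 0.0008
```

Call:
play_rows(rows=[[0,[0.1,-0.01,0],[0,0,0]],[0,[0.1,-0.01,0],[0,0,0]],[0,[0.1,-0.01,0],[0,0,0]]])

```text
time: 16.47
tool_pos: [0.4867, -0.2911, 0.0334]
ee_rot: [3.142, -0.005, 3.025]
wrist_force: [-4.4, 1.0, 2.3]
width: 0.0005
```

Call:
play_rows(rows=[[0,[0.1,-0.01,0],[0,0,0]],[0,[0.1,-0.01,0],[0,0,0]],[0,[0.1,-0.01,0],[0,0,0]]])

```text
time: 16.72
tool_pos: [0.4867, -0.2911, 0.0334]
ee_rot: [3.141, -0.007, 3.025]
wrist_force: [-7.8, 1.8, 4.9]
width: 0.0004
```

The end stops at 0.4867 with 7.8 N. I back off and press the long side once more, since the end push may have disturbed it.

Call:
play_rows(rows=[[0,[-0.5,0.05,0],[0,0,0]],[0,[-2,0.2,0],[0,0,0]],[0,[-2.3,1.5,0],[0,0,0]],[0,[-2,4,0],[0,0,0]],[0,[-1.6,5.5,0],[0,0,0]],[0,[1.5,5.5,0],[0,0,0]],[0,[4.5,5.0,0],[0,0,0]],[0,[4.5,5.0,0],[0,0,0]]])

```text
time: 17.38
tool_pos: [0.5388, -0.2406, 0.0335]
ee_rot: [-3.141, 0.004, 3.027]
wrist_force: [-0.2, -0.7, -0.0]
width: 0.0004
```

Call:
play_rows(rows=[[0,[0,0,0],[0,0,0]],[0,[0,0,0],[0,0,0]]])

```text
time: 17.55
tool_pos: [0.5339, -0.2406, 0.0333]
ee_rot: [3.141, -0.002, 3.026]
wrist_force: [-0.1, -0.0, -0.4]
width: 0.0003
```

Run:
```python
from mv import *
t,q,o=now();print(o["time"],t,o["width"],o["wrist_force"])
c,n=np.cos(pb[2]),np.sin(pb[2]);tb=lambda t:np.array([[c,n],[-n,c]])@(t[:2]-pb[:2])
print("board xy now",tb(t),"y stop",tb(np.array([.5594,-.2749])),"x stop",tb(np.array([.4867,-.2911])))
B=lambda x,y,z:pl(pb,[[x,y,z]])[0];r0=rotm(pb[2],0)
ys=tb(np.array([.5594,-.2749]))[1]
go(B(.05,ys+.02,.033),r0,"2cm off");go(B(.05,ys+.003,.033),r0,"3mm off")
```

```text
17.55 [ 0.53387169 -0.24060875  0.03331306] 0.00025318902585376224 [-0.0967721  -0.01141357 -0.44798724]
board xy now [ 0.01141528 -0.00673855] y stop [ 0.04069959 -0.03788359] x stop [-0.0296693  -0.06229566]
2cm off TCP [ 0.5709 -0.2561  0.033 ] shift cm [ 3.71 -1.55 -0.03] rot [-0.001 -0.002  0.001]
3mm off TCP [ 0.569 -0.273  0.033] shift cm [ 3.51 -3.24 -0.03] rot [-0.001 -0.002  0.001]
```

Call:
play_rows(rows=[[0,[2,-0.8,0],[0,0,0]],[0,[3.7,-1.55,0],[0,0,0]],[0,[3.6,-2.4,0],[0,0,0]],[0,[3.5,-3,0],[0,0,0]],[0,[3.5,-3.25,0],[0,0,0]],[0,[3.5,-3.4,0],[0,0,0]],[0,[3.5,-3.4,0],[0,0,0]],[0,[3.5,-3.4,0],[0,0,0]]])

```text
time: 18.22
tool_pos: [0.5684, -0.2752, 0.0336]
ee_rot: [3.142, -0.002, 3.025]
wrist_force: [0.4, -0.7, -0.1]
width: 0.0004
```

Call:
play_rows(rows=[[0,[-0.01,-0.1,0],[0,0,0]],[0,[-0.02,-0.2,0],[0,0,0]],[0,[-0.02,-0.2,0],[0,0,0]]])

```text
time: 18.47
tool_pos: [0.5686, -0.2758, 0.0336]
ee_rot: [3.139, -0.003, 3.026]
wrist_force: [-0.4, 5.8, 2.9]
width: 0.0004
```

Call:
play_rows(rows=[[0,[-0.02,-0.15,0],[0,0,0]],[0,[-0.02,-0.15,0],[0,0,0]],[0,[-0.02,-0.15,0],[0,0,0]]])

```text
time: 18.72
tool_pos: [0.5686, -0.2758, 0.0337]
ee_rot: [3.137, -0.003, 3.026]
wrist_force: [-1.2, 8.4, 3.5]
width: 0.0004
```

It stops at the same fence line, so the rail is still flush. I retreat and check.

Call:
play_rows(rows=[[0,[0.03,0.4,0],[0,0,0]],[0,[0.15,2,0],[0,0,0]],[0,[0.2,2.5,3],[0,0,0]],[0,[0,4,7],[0,0,0]],[0,[-2,8,11],[0,0,0]],[0,[-4,12,14],[0,0,0]],[0,[-6,16,16],[0,0,0]],[0,[-8,20,16],[0,0,0]]])

```text
time: 19.38
tool_pos: [0.5064, -0.112, 0.1882]
ee_rot: [-3.139, 0.005, 3.024]
wrist_force: [0.7, 0.5, 0.4]
width: 0.0004
```

Call:
play_rows(rows=[[0,[-2,4,0],[0,0,0]],[0,[-4,8,0],[0,0,0]],[0,[-6,12,0],[0,0,0]],[0,[-7,15,0],[0,0,0]],[0,[-7,15,0],[0,0,0]],[0,[-7,15,0],[0,0,0]]])

```text
time: 19.88
tool_pos: [0.435, 0.0392, 0.185]
ee_rot: [-3.141, 0.001, 3.03]
wrist_force: [0.1, 0.2, 0.3]
width: 0.0004
```

Run:
```python
from mv import *
t,q,o=now();print(o["time"],t,o["wrist_force"])
s=snapshot("top");cs=snapshot("scene")
im=np.ascontiguousarray(cv2.resize(s["pixels"][160:330,310:450,::-1],None,fx=4,fy=4,interpolation=cv2.INTER_CUBIC))
draw(im,s,pl(pb,box(-.02,.13,-.08,-.052,.018,.058)),4,(255,255,0),np.array([310,160]))
im2=cv2.resize(cs["pixels"][170:275,155:225,::-1],None,fx=3.4,fy=3.4,interpolation=cv2.INTER_CUBIC)
h=600;im=im[:h];c=np.zeros((h,im.shape[1]+im2.shape[1],3),np.uint8);c[:im.shape[0],:im.shape[1]]=im;c[:im2.shape[0],im.shape[1]:]=im2[:h]
cv2.imwrite("pics/f1.png",c[:,:800]);cv2.imwrite("pics/f_top.png",s["pixels"][:,:,::-1])
D=__import__("pickle").load(open("d0.pkl","rb"))["top"][1]
for l in("loupe","mug","slidebox","tape","stub","lath"):
    k=silhouettes("top",l);print(l,k and k[0]["point"],D[l][0]["point"])
```

```text
19.8833 [0.43500789 0.03917    0.18503494] [0.13944468 0.23953518 0.31299135]
loupe [275.3, 339.3] [276.1, 336.8]
mug [] [143.2, 284.0]
slidebox [248.1, 272.2] [258.2, 271.5]
tape [] [149.8, 373.8]
stub [215.6, 216.9] [218.1, 215.5]
lath [223.9, 162.8] [222.9, 165.0]
```

View pics/f1.png

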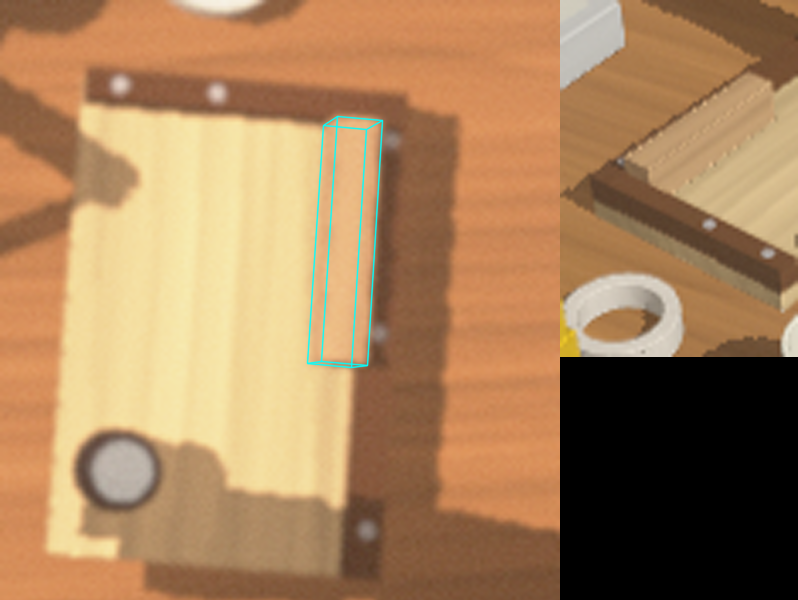

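The rail (from (350,120) to (340,365) in the 4x crop) fills the fully-home outline against both fences, and the loupe is in place. The slide box reading shifted by 10 rows, possibly because the gripper hides part of it, so I check the full view.

View pics/f_top.png

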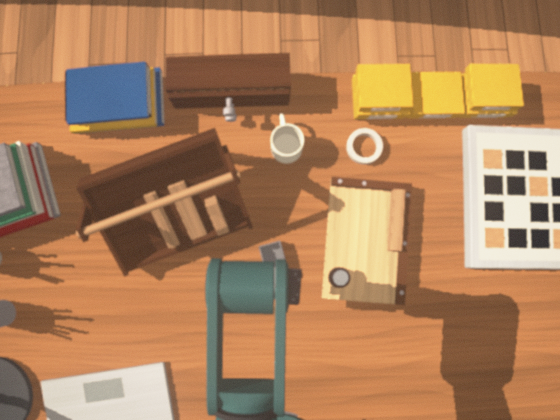

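The slide box is only hidden by the arm, with its far edge still at (272,247). The mug, tape and other offcuts haven't moved, and the robot is clear of everything. I hand the job in.

```bash
python3 -c "
from bench import *
print(close_job())"
```

```text
the job is handed in; nothing more can be done
None
```

The rail is home in the corner of the squaring board, released and standing on its narrow face. I handed the job in at about 20 s on the robot's clock, and no verdict was reported.

- **Handling:** I gripped the rail square to the sloping floor and lifted it out the same way. I lowered it until I felt about 5 N of contact, then let go.
- **Pressing home:** With the closed fingers I pushed it against the long fence until it stopped at about 7 N, then against the end fence at about 8 N. I pressed the long side once more, and it stopped at the same line at about 8 N.
- **Last checks:** The final top picture shows the rail matching its fully-home outline against both fences. The loupe, mug, tape and other three offcuts are where they were.
- **Checks that disagreed:** The network's slide box position came out shifted, and in the last picture it did not find the mug or tape at all. The mug and tape are plainly in place there. The arm partly covers the slide box, but its visible edge has not moved. I put that shift down to the arm hiding it, since no other picture was taken after the arm moved away.

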